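Stand the toppled toy robot back on its display mark

ROBOT

A 6-joint arm with a two-finger parallel gripper is mounted at the origin on the work surface. World frame = base frame: x ahead of the robot, y to its left, z up, the work surface at z = 0. Lengths are in m, angles in rad, forces in N, time in s.
With the tool pointing down it reaches from about 0.35 to 0.975 m from the base axis. Payload 4.9 kg.
Tool frame: the origin (TCP) lies at the very end of the fingers, on their centre line; the grasp point (between the pads) lies 19 mm behind it (ctrl.tcp_to_grasp is the z of the grasp point in the tool frame, in m); z points along the fingers, y is the line along which they close (so a half turn about z gives the same grasp; the last joint's range is limited). The gripper opens to 85 mm and grips with 20 to 120 N. Pads are 22 mm wide; open, the fingers measure 114 mm over their backs; the gripper's body (76 mm by 85 mm) begins 54 mm behind the grasp point. The pads swing forward as they close: fully open they stand 13 mm farther back than shut.
Start: joints at [-1.228, 0.053, 1.613, -0, 1.476, -0.119], TCP at [0.278, -0.56, 0.231] pointing down, gripper open.
Joint ranges: [-3.01, 3.01], [-1.01, 2.22], [0.06, 2.58], [-1.02, 4.17], [0.09, 2.62], [-3.14, 3.14]. Speed limits (rad/s): [2.57, 2.57, 3.14, 3.14, 3.14, 3.14].

INTERFACE

Orientations are given as a rotation vector (axis times angle).
In Python, from station import ctrl, eyes, job, nets gives the robot as it stands. The module is installed in compiled form; this text tells all that it offers.
- The arm moves only by the tool jog_arm, never from a script. Its argument "commands" is one flat list of numbers, 7 for each row, row after row: the shift along the tool's x, y, z each as a share of 0.06 m, from -1 to 1, then the turn, a rotation vector about the tool's x, y, z each as a share of 0.1 rad, from -1 to 1, then the finger opening in mm, from 0 to 85.4. In form: [x, y, z, ax, ay, az, grip, x, y, z, ax, ay, az, grip, ...]. A call has 1 to 20 rows; each row shifts and turns the commanded pose from where the row before left it, along the tool's axes as they then stand; what a row does not reach is not made up. A row lasts 1/8 s, in which the tool goes at most 62.5 mm and 10.7 degrees, less where a joint would pass 70% of its speed; a pose out of reach is approached as far as the arm can. A call with a number of a shift or a turn outside -1 to 1 is refused whole. A call with a gripper value outside its range is refused whole. The fingers move at their own pace and stop on an object; "newtons" is the grip in N (left out, the last holds). Time passes only in rows, so rows that do not move let the fingers close. It gives the time, the measured TCP pose, the force, the opening and the grip force at its end, in the units of the state.
- ctrl.get_obs(): the state, without advancing time (a new reading comes with each control period).
- eyes.get_image(name): name is "side" or "top"; returns a dict with "image" (384x512x3 uint8, red, green, blue), "z_map" (384x512 float32, m along the optical axis (not along the pixel's ray), 0 where there is no reading), "K" (3x3 intrinsics, pixels), "cam_to_world" (4x4, takes a point from camera to world coordinates). Camera axes: x right, y up, looking along -z (the intrinsics and any distortion apply to the point x, -y, -z); pixel columns grow to the right and rows downward; lengths in m; the calibration is good to about 2 mm. A picture is of the moment at which its call begins.
- job.finish_job(): hands the job in; it is judged then, once.
Trained networks look in the newest picture that a camera, given by its name, has taken for a name from the list of things; names that differ only in an ending like _2 or _b are one class to them, and where a whole thing is asked for, a point or a joint stands for the part that bears it (a point fixed in the world has none). Each returns a list of dicts, best first, with "p" (0 to 1); they miss things now and then, are a little off and sometimes report something else, mostly with a low value. They report only what shows in the picture. A call takes as long as a camera call. They do not tell look-alikes from the thing itself.
- nets.silhouettes(camera, name): "mask" (384x512 bool, what is visible of it) and "bbox" ([left, top, right, bottom] in pixels, round what is visible of it).
The state is a dict: "t": time; "q": joint angles; "dq": joint speeds; "effort": joint torques, N m; "tool_pos": TCP position; "tool_rot": TCP orientation; "contact_force": force on the tool from outside, world axes, zero at the start; "wrist_torque": the same for the moment, N m; "opening": finger opening in m; "grip_force": force on a finger pad.
Only numpy, scipy, OpenCV 4.12 (cv2) and the standard library are available. Lean on these libraries where they do the work, as an engineer would, in place of code of your own. Each camera call takes 0.05 s, during which the arm holds its last target. There are 200 camera calls.

TASK

The toy robot on the display table has fallen on its back. Tip it up onto its foot plate and let it down gently, without letting it drop or thump down, then slide it, standing, to the middle of the round mark and let go. Leave the gift box, the toy car and the doll where they are.

Things in the scene. Friction and masses are not known exactly. Their poses are not given: they have to be found in the camera images.
- toy: Toppled toy robot, loose, 0.45 to 0.75 kg. Yellow foot plate 130 x 130 x 16 mm; on it, all centred, a blue torso 90 x 90 mm up to 110 mm, neck 70 mm, white head 88 x 88 mm from 116 to 180 mm. Origin: centre of the foot's underside; z foot to head, x to the back, face looks along -x. Starts on its back, face up, head away from the arm, z dipping 7 deg to the head.
- toy_rim (a point): Middle of the foot plate's front rim (toy's -x side), half way through its 16 mm thickness; axes as toy. while it lies on its back this rim is uppermost, about 130 mm up, and stands 20 mm proud of the torso: a finger fits behind it. Torso and head are too wide to grip.
- toy_heel (a point): Middle of the lower edge of the foot plate's back rim (toy's +x side); axes as toy. The toy tips up over this edge; table friction 0.5 to 0.7 usually holds it there. Centre of mass 47 mm above the foot's underside: balance with the plate leaning 36 deg from vertical, then it falls by itself and too hard, unless held back till the front rim is within about 15 mm of the table.
- mark: Round display mark, flat on the table and fixed, nothing to bump into: yellow rim 180 mm across, white inside, green centre spot. Origin at its centre, at table height. It may be to the left or to the right.
- gift: Bystander: green gift box with a red ribbon, 80 x 80 x 70 mm high, loose. Origin: centre of its underside.
- car: Bystander: red toy car, 120 mm long (x), 76 mm wide, 62 mm high, loose. Origin: on the table under its middle.
- doll: Bystander: round orange doll, 80 mm across, 120 mm high, loose. Origin: centre of its underside.
Mind the look-alikes: they are no part of the job. What is shaped like the toy but purple or red is not meant.

How it is judged:
On the way, in this order (a step that is already met when the one before it is completed fails the run):
1. the toy robot stands upright on its foot plate on the table (angle between toy's own z axis and vertical below 0.06 rad and height (world z) of toy below 0.006 m and angular speed of toy below 0.3 rad/s), for 0.3 s.
2. it stands at the middle of the mark (angle between toy's own z axis and vertical below 0.06 rad and horizontal distance between toy and mark below 0.02 m), for 0.2 s.
At the end, for the whole second after the job is handed in: The toy robot stands still and upright (within 0.06 rad) on its foot plate on the table, the centre of its foot within 20 mm of the centre of the mark (all of step 2 and height (world z) of toy below 0.006 m and linear speed of toy below 0.02 m/s and angular speed of toy below 0.2 rad/s); the robot touches nothing.
It fails at once if the toy robot drops or thumps down (turning faster than 4.5 rad/s) (angular speed of toy above 4.5 rad/s).
It fails at once if the gift box is moved by more than 15 mm (distance of gift from where it was at the start of the episode above 0.015 m).
It fails at once if the toy car is moved by more than 15 mm (distance of car from where it was at the start of the episode above 0.015 m).
It fails at once if the doll is moved by more than 15 mm (distance of doll from where it was at the start of the episode above 0.015 m).
It also fails if it takes over 72 s, if anything falls off the work surface, if the arm or the gripper's body presses on something with over 40 N, if the wrist force passes 120 N, or if a joint passes its speed limit or range.

## Working session

There is one attempt and no reset: what is moved stays moved. The work goes in short steps, Python scripts to look and compute and a tool call to move; the robot and the scene stay as the last step left them, time stands still between calls to the robot, and variables do not carry over. Pictures are saved under pics/ and viewed, at most 10 in all, crops included, and the job is handed in when it is done.

Besides the shell and the picture viewer there is one more tool, called after "Request:" by a JSON object that holds its "op" and its "data", one argument or row to a line. jog_arm: Moves the arm, as the interface text tells. Shift numbers are shares of 0.06 m and turn numbers shares of 0.1 rad, none past 1 either way. Its arguments: {"type":"object","properties":{"commands":{"type":"array","items":{"type":"number"}},"newtons":{"type":"number"}},"required":["commands"]}

```bash
mkdir -p pics; cat > h.py <<'E'
import numpy as np, cv2
from station import ctrl, eyes, job, nets
def pts(d):
    z=d["z_map"];K=d["K"];v,u=np.mgrid[:z.shape[0],:z.shape[1]]
    x=(u-K[0,2])/K[0,0]*z;y=(v-K[1,2])/K[1,1]*z
    p=np.stack([x,-y,-z,np.ones_like(z)],-1)@np.array(d["cam_to_world"]).T
    p=p[...,:3];p[z==0]=np.nan
    return p
E
python3 - <<'E'
from h import *
ims=[]
for n in("top","side"):
    d=eyes.get_image(n);ims.append(d["image"]);P=pts(d)
    print(n,np.round(d["cam_to_world"],3).tolist(),np.round(d["K"],1).tolist())
    for k in("toy","mark","gift","car","doll"):
        for r in nets.silhouettes(n,k)[:3]:
            m=r["mask"];q=P[m];q=q[~np.isnan(q[:,0])]
            print(n,k,round(r["p"],2),r["bbox"],np.round(np.median(q,0),3),np.round(np.percentile(q,2,0),3),np.round(np.percentile(q,98,0),3),np.median(d["image"][m],0))
    cv2.imwrite(f"pics/{n}0.png",cv2.resize(d["image"][...,::-1],(768,576)))
o=ctrl.get_obs();print(o)
E
```

```text
top [[0.005, 0.998, -0.061, 0.481], [-1.0, 0.005, -0.003, 0.06], [-0.003, 0.061, 0.998, 1.531], [0.0, 0.0, 0.0, 1.0]] [[411.9, 0.0, 256.8], [0.0, 411.9, 189.8], [0.0, 0.0, 1.0]]
top toy 0.93 [241.6, 114.3, 279.3, 173.3] [0.723 0.061 0.098] [ 0.644 -0.008  0.014] [0.83  0.114 0.133] [143. 139. 159.]
top toy 0.82 [292.5, 101.5, 346.9, 161.2] [ 0.782 -0.138  0.099] [ 0.692 -0.225  0.006] [ 0.87  -0.072  0.133] [239.  94.  90.]
top toy 0.62 [145.3, 246.6, 205.8, 286.1] [0.3   0.351 0.099] [0.243 0.257 0.005] [0.36  0.428 0.133] [183. 109. 219.]
top mark 0.92 [327.4, 171.4, 380.9, 221.0] [ 0.549 -0.288  0.001] [ 0.47  -0.368 -0.006] [ 0.63  -0.208  0.008] [244. 244. 245.]
top gift 0.87 [184.7, 194.9, 211.8, 215.5] [0.511 0.272 0.07 ] [0.472 0.234 0.005] [0.55  0.316 0.078] [116.  115.   97.5]
top car 0.89 [353.6, 129.9, 377.6, 164.1] [ 0.724 -0.329  0.042] [ 0.67  -0.372  0.003] [ 0.787 -0.295  0.066] [180.  70.  67.]
top doll 0.78 [170.3, 135.4, 191.7, 155.5] [0.724 0.336 0.076] [0.699 0.31  0.032] [0.761 0.374 0.122] [202. 110.  43.]
side [[-0.712, 0.505, -0.488, -0.099], [-0.702, -0.49
[... 1124 characters left out ...]
 235.]
{'t': 0.6, 'q': array([-1.22800049e+00,  5.26505769e-02,  1.61287031e+00,  1.08290974e-05,
        1.47599720e+00, -1.19041268e-01]), 'dq': array([-1.03508077e-03,  1.44560674e-04, -1.40380018e-03, -8.03558738e-04,
       -6.77634935e-04,  2.73807984e-05]), 'effort': array([-5.29408590e-04, -3.93408179e+01, -3.70229995e+01, -5.32978333e-05,
        7.63572716e-04,  5.22846364e-06]), 'tool_pos': array([ 0.27847439, -0.55952775,  0.231352  ]), 'tool_rot': array([3.05813343e+00, 7.19003694e-01, 2.99037575e-05]), 'contact_force': array([-0.17028124,  0.51835888, -0.17983169]), 'wrist_torque': array([ 0.01334325,  0.00773667, -0.06389815]), 'grip_force': 0.0, 'opening': 0.0856879953709747}
```

```bash
python3 - <<'E'
from h import *
d=eyes.get_image("top");cr=d["image"][80:240,140:400]
cv2.imwrite("pics/crop.png",cv2.resize(cr[...,::-1],(780,480),interpolation=cv2.INTER_CUBIC))
for n in("top","side"):
    d=eyes.get_image(n);P=pts(d);im=d["image"].astype(int)
    r=[x for x in nets.silhouettes(n,"toy") if abs(np.nanmedian(P[x["mask"]][:,1])-0.065)<.04][0]["mask"]
    r=cv2.dilate(r.astype(np.uint8),np.ones((5,5)))>0
    Y=r&(im[...,0]>im[...,2]*1.5)&(im[...,1]>im[...,2]*1.3)
    q=P[Y];q=q[~np.isnan(q[:,0])];print(n,"yellow",len(q))
    tp=q[q[:,2]>.115];print(" rim top",len(tp),tp.mean(0).round(4),np.percentile(tp,[3,50,97],0).round(3).tolist())
    hi=P[r];hi=hi[(hi[:,2]>.08)&(hi[:,2]<.115)]
    rc=cv2.minAreaRect(hi[:,:2].astype(np.float32));print(" torso/head rect",rc)
    c=tp[:,:2]-tp[:,:2].mean(0);print(" rim dir",np.linalg.svd(c)[2][0])
    if n=="top":
        B=r&(im[...,2]>im[...,0]*1.4);W=r&(im.min(-1)>150)
        for nm,M in(("blue",B),("white",W)):
            s=P[M];s=s[s[:,2]>.07];print(nm,len(s),np.median(s,0).round(4),np.percentile(s,[3,97],0).round(3).tolist())
    # mark: yellow rim bbox + green spot
    m=nets.silhouettes(n,"mark")[0]["mask"];s=P[m];s=s[~np.isnan(s[:,0])]
    print("mark",cv2.minEnclosingCircle(s[:,:2].astype(np.float32)),s.mean(0))
    g=m&(im[...,1]>im[...,0]*1.3)&(im[...,1]>im[...,2]*1.1);print("green",g.sum(),np.nanmean(P[g],0) if g.any() else 0)
E
```

```text
top yellow 545
 rim top 209 [0.6693 0.0482 0.1289] [[0.653, -0.011, 0.119], [0.669, 0.05, 0.129], [0.686, 0.108, 0.135]]
 torso/head rect ((0.7460572719573975, 0.06455601751804352), (0.18272362649440765, 0.12867102026939392), 11.979490280151367)
 rim dir [ 0.19819574 -0.98016246]
blue 430 [0.7164 0.0574 0.1039] [[0.684, 0.015, 0.095], [0.767, 0.103, 0.111]]
white 503 [0.7971 0.0717 0.0928] [[0.732, 0.033, 0.083], [0.835, 0.115, 0.105]]
mark ((0.5511802434921265, -0.28841084241867065), 0.09229674190282822) [ 0.55055761 -0.28799114  0.00104928]
green 174 [ 0.5494324  -0.28958439  0.00146043]
side yellow 1344
 rim top 307 [0.6644 0.0505 0.1269] [[0.648, -0.015, 0.116], [0.664, 0.051, 0.129], [0.683, 0.109, 0.134]]
 torso/head rect ((0.7481437921524048, 0.038099877536296844), (0.18696993589401245, 0.18310506641864777), 11.505494117736816)
 rim dir [-0.19475359  0.9808522 ]
mark ((0.5496166348457336, -0.2915523648262024), 0.0949355959892273) [ 0.54558359 -0.28944577  0.00176408]
green 135 [ 0.55019364 -0.29264634  0.00192017]
```

View pics/side0.png

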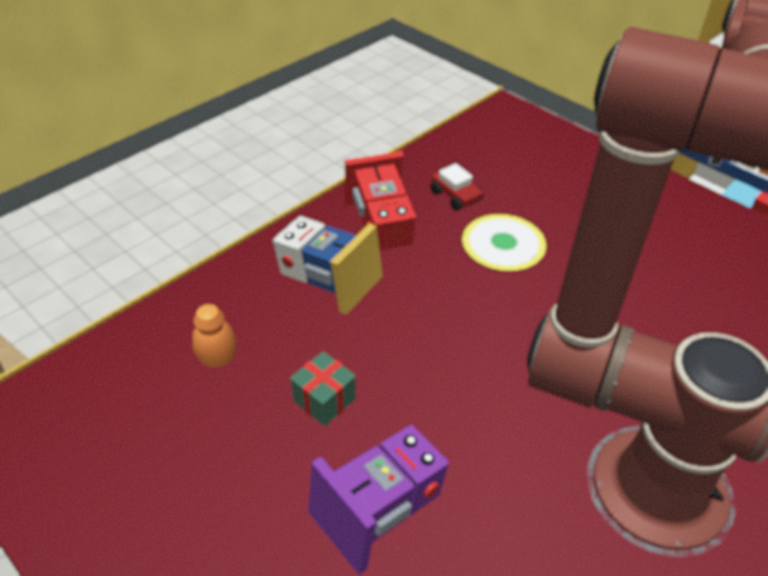

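View pics/crop.png

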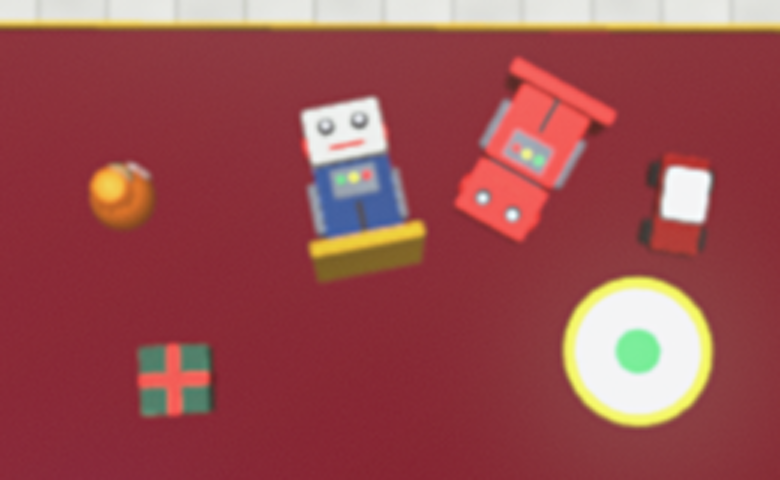

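The things shaped like the toy are these, in pixels of the enlarged crop:
- **(362,185):** yellow foot, blue torso, white head. It fits the description, so it is the toy.
- **(535,150):** red look-alike.
- **Purple one, (380,490) in the side picture:** look-alike.

The crop confirms the first one. Next I plan the approach.

```bash
cat >> h.py <<'E'
from scipy.spatial.transform import Rotation as Ro
psi=0.193
U=np.array([np.cos(psi),np.sin(psi),0]);N=np.array([-U[1],U[0],0]);Z=np.array([0,0,1.])
HEEL=0.640*U-0.081*N
def R_of(zt,yt):
    zt=zt/np.linalg.norm(zt);yt=yt-zt*(yt@zt);yt/=np.linalg.norm(yt)
    return Ro.from_matrix(np.stack([np.cross(yt,zt),yt,zt],1))
def pose(r,phi,off=.008,lean=None,sgn=1):
    "TCP at plate point r up from heel, plate lean phi (deg); tool lean in deg"
    a=np.radians(phi);b=a if lean is None else np.radians(lean)
    p=HEEL+r*(-np.sin(a)*U+np.cos(a)*Z)+off*(np.cos(a)*U+np.sin(a)*Z)
    return p,R_of(np.sin(b)*U-np.cos(b)*Z,sgn*U)
def plan(wps,start=None):
    "wps: (pos,R,rows,grip)"
    if start is None:
        o=ctrl.get_obs();start=(o["tool_pos"],Ro.from_rotvec(o["tool_rot"]))
    p,R=start;out=[]
    for tp,tR,n,g in wps:
        p0=p.copy();R0=R;w=(tR*R0.inv()).as_rotvec()
        for i in range(1,n+1):
            gp=p0+(tp-p0)*i/n;gR=Ro.from_rotvec(w*i/n)*R0
            d=np.round(R.inv().apply(gp-p)/.06,2);t=np.round((R.inv()*gR).as_rotvec()/.1,2)
            if max(abs(d).max(),abs(t).max())>1: print("BIG",d,t)
            out.append([*d.tolist(),*t.tolist(),g]);p=p+R.apply(d*.06);R=R*Ro.from_rotvec(t*.1)
    for k in range(0,len(out),20): print(str([x for r in out[k:k+20] for x in r]).replace(" ","").replace(".0,",",").replace("-0,","0,"))
    return p,R
def st():
    o=ctrl.get_obs();print({k:np.round(o[k],3).tolist() for k in("t","q","tool_pos","tool_rot","contact_force","opening","grip_force")})
E
python3 - <<'E'
from h import *
p,R=pose(.113,-7);print(p,HEEL)
p2=p-R.as_matrix()[:,2]*.09
plan([(p2,R,17,50)])
E
```

```text
[0.66496189 0.04742288 0.11118276] [0.6436534 0.0432585 0.       ]
[0.61,-0.36,0.03,0.06,-0.05,-0.76,50,0.65,-0.31,0.03,0.06,-0.04,-0.77,50,0.66,-0.27,0.03,0.06,-0.05,-0.76,50,0.68,-0.21,0.02,0.07,-0.05,-0.77,50,0.69,-0.16,0.03,0.06,-0.04,-0.76,50,0.71,-0.1,0.02,0.06,-0.05,-0.77,50,0.71,-0.05,0.02,0.06,-0.05,-0.76,50,0.71,0,0.01,0.06,-0.04,-0.77,50,0.72,0.06,0.02,0.06,-0.05,-0.76,50,0.7,0.11,0.01,0.06,-0.05,-0.77,50,0.69,0.17,0,0.07,-0.04,-0.76,50,0.68,0.22,0,0.06,-0.05,-0.77,50,0.66,0.27,-0.01,0.06,-0.05,-0.76,50,0.64,0.32,0,0.06,-0.05,-0.77,50,0.61,0.37,-0.02,0.06,-0.04,-0.76,50,0.58,0.41,-0.02,0.06,-0.05,-0.77,50,0.55,0.46,-0.02,0.06,-0.05,-0.76,50]
```

Request:
{"op": "jog_arm", "data": {
  "commands": [0.61,-0.36,0.03,0.06,-0.05,-0.76,50,0.65,-0.31,0.03,0.06,-0.04,-0.77,50,0.66,-0.27,0.03,0.06,-0.05,-0.76,50,0.68,-0.21,0.02,0.07,-0.05,-0.77,50,0.69,-0.16,0.03,0.06,-0.04,-0.76,50,0.71,-0.1,0.02,0.06,-0.05,-0.77,50,0.71,-0.05,0.02,0.06,-0.05,-0.76,50,0.71,0,0.01,0.06,-0.04,-0.77,50,0.72,0.06,0.02,0.06,-0.05,-0.76,50,0.7,0.11,0.01,0.06,-0.05,-0.77,50,0.69,0.17,0,0.07,-0.04,-0.76,50,0.68,0.22,0,0.06,-0.05,-0.77,50,0.66,0.27,-0.01,0.06,-0.05,-0.76,50,0.64,0.32,0,0.06,-0.05,-0.77,50,0.61,0.37,-0.02,0.06,-0.04,-0.76,50,0.58,0.41,-0.02,0.06,-0.05,-0.77,50,0.55,0.46,-0.02,0.06,-0.05,-0.76,50,0,0,0,0,0,0,50,0,0,0,0,0,0,50],
  "newtons": 25
}}

```text
t: 3.32
tool_pos: [0.6756, 0.0493, 0.2]
tool_rot: [-1.946, -2.362, 0.146]
contact_force: [0.3, -0.2, 0.1]
opening: 0.0503
grip_force: 0.0
```

```bash
python3 - <<'E'
from h import *
st()
p,R=pose(.113,-7)
plan([(p,R,6,50)])
E
```

```text
{'t': 3.325, 'q': [-0.026, 0.271, 1.425, -0.027, 1.564, -0.216], 'tool_pos': [0.676, 0.049, 0.2], 'tool_rot': [-1.946, -2.362, 0.146], 'contact_force': [0.316, -0.219, 0.093], 'opening': 0.05, 'grip_force': 0.0}
[0,0,0.25,0,0,0,50,0,0,0.25,0,0,0,50,0,0,0.25,0,0,0,50,0,0,0.24,0,0.01,0,50,0,0,0.25,0,0,0,50,0,0,0.25,0,0,-0.01,50]
```

Request:
{"op": "jog_arm", "data": {
  "commands": [0,0,0.5,0,0,0,50,0,0,0.5,0,0,0,50,0,0,0.3,0,0,0,50,0,0,0.2,0,0,0,50,0,0,0,0,0,0,50]
}}

```text
t: 3.95
tool_pos: [0.6646, 0.047, 0.1104]
tool_rot: [-1.946, -2.362, 0.146]
contact_force: [-0.5, -0.2, -0.7]
opening: 0.0499
grip_force: 0.0
```

```bash
python3 - <<'E'
from h import *
st()
a=eyes.get_image("side")["image"][110:240,150:310]
b=eyes.get_image("top")["image"][80:210,190:350]
cv2.imwrite("pics/a1.png",cv2.resize(np.hstack([a,b])[...,::-1],(800,325),interpolation=cv2.INTER_CUBIC))
E
```

```text
{'t': 3.95, 'q': [-0.029, 0.32, 1.521, -0.028, 1.421, -0.216], 'tool_pos': [0.665, 0.047, 0.11], 'tool_rot': [-1.946, -2.362, 0.146], 'contact_force': [-0.534, -0.164, -0.679], 'opening': 0.05, 'grip_force': 0.0}
```

View pics/a1.png

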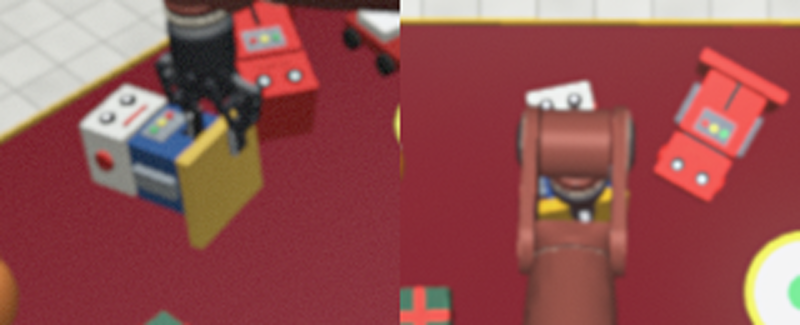

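The side view shows the fingers on both sides of the yellow rim, near (195,125) and (240,130), with the torso clear. I'll close now.

Request:
{"op": "jog_arm", "data": {
  "commands": [0,0,0,0,0,0,10,0,0,0,0,0,0,10,0,0,0,0,0,0,10,0,0,0,0,0,0,10,0,0,0,0,0,0,10],
  "newtons": 25
}}

```text
t: 4.68
tool_pos: [0.6659, 0.0474, 0.1121]
tool_rot: [-1.948, -2.364, 0.142]
contact_force: [2.3, 0.1, 5.5]
opening: 0.0152
grip_force: 26.1
```

```bash
python3 - <<'E'
from h import *
st()
# planar kinematics fit from 3 samples: rad(with shoulder lateral offset e), height ; tilt from vertical = q2+q3+q5
o=ctrl.get_obs()
S=[([-1.228,.053,1.613,0,1.476,-.119],[.278,-.56,.231]),([-.026,.271,1.425,-.027,1.564,-.216],[.6756,.0493,.2]),([-.029,.32,1.521,-.028,1.421,-.216],[.6646,.047,.1104])]
from scipy.optimize import least_squares
def fk(q,k):
    d1,L1,L2,Lt=k;a=q[1];b=a+q[2];c=b+q[4]
    return np.array([L1*np.sin(a)+L2*np.sin(b)+Lt*np.sin(c),d1+L1*np.cos(a)+L2*np.cos(b)+Lt*np.cos(c)])
f=lambda k:np.concatenate([fk(q,k)-[np.hypot(*p[:2]),p[2]] for q,p in S])
r=least_squares(f,[.2,.4,.4,.25]);print(r.x,r.fun)
# straight tip with gripped plate
p=None;cur=(o["tool_pos"],Ro.from_rotvec(o["tool_rot"]))
off0=cur[0]-pose(.113,-7)[0];print(off0)
for ph in range(0,80,10):
    p,R=pose(.113,ph)
    from scipy.optimize import minimize
    t=[np.hypot(*p[:2]),p[2]];c=np.pi-np.radians(ph)
    s=least_squares(lambda x:fk([0,x[0],x[1],0,c-x[0]-x[1],0],r.x)-t,[.1,1.7])
    print(ph,p.round(3),s.x.round(2),"q5",round(c-s.x.sum(),2),s.cost<1e-6)
E
```

```text
{'t': 4.675, 'q': [-0.029, 0.319, 1.519, -0.027, 1.42, -0.216], 'tool_pos': [0.666, 0.047, 0.112], 'tool_rot': [-1.948, -2.364, 0.142], 'contact_force': [2.295, 0.104, 5.542], 'opening': 0.015, 'grip_force': 26.089}
[ 0.00156444  0.19689438  0.61766615 -0.08848705] [ 0.00012848 -0.00304591 -0.00140446  0.00200819  0.00156041  0.00103772]
[9.76776911e-04 1.98696796e-05 9.08902503e-04]
0 [0.652 0.045 0.113] [0.3  1.54] q5 1.3 True
10 [0.632 0.041 0.113] [0.28 1.57] q5 1.13 True
20 [0.613 0.037 0.109] [0.25 1.59] q5 0.95 True
30 [0.595 0.034 0.102] [0.23 1.61] q5 0.77 True
40 [0.578 0.031 0.092] [0.22 1.63] q5 0.59 True
50 [0.564 0.028 0.079] [0.2  1.65] q5 0.41 True
60 [0.552 0.025 0.063] [0.19 1.67] q5 0.23 True
70 [0.542 0.023 0.046] [0.18 1.69] q5 0.05 True
```

```bash
python3 - <<'E'
from h import *
plan([(*pose(.113,-7+47/18*i),1,10) for i in range(1,19)],pose(.1125,-7))
E
```

```text
[0,-0.09,-0.01,-0.46,0,0,10,0,-0.08,-0.01,-0.45,0,0,10,0,-0.09,0,-0.46,0,0,10,0,-0.08,0,-0.45,0,0,10,0,-0.09,-0.01,-0.46,0,0,10,0,-0.09,0,-0.45,0,0,10,0,-0.08,-0.01,-0.46,0,0,10,0,-0.09,0,-0.46,0,0,10,0,-0.08,-0.01,-0.45,0,0,10,0,-0.09,0,-0.46,0,0,10,0,-0.09,0,-0.45,0,0,10,0,-0.08,-0.01,-0.46,0,0,10,0,-0.09,0,-0.45,0,0,10,0,-0.08,-0.01,-0.46,0,0,10,0,-0.09,0,-0.46,0,0,10,0,-0.09,0,-0.45,0,0,10,0,-0.08,-0.01,-0.46,0,0,10,0,-0.09,0,-0.45,0,0,10]
```

Request:
{"op": "jog_arm", "data": {
  "commands": [0,-0.09,-0.01,-0.46,0,0,10,0,-0.08,-0.01,-0.45,0,0,10,0,-0.09,0,-0.46,0,0,10,0,-0.08,0,-0.45,0,0,10,0,-0.09,-0.01,-0.46,0,0,10,0,-0.09,0,-0.45,0,0,10,0,-0.08,-0.01,-0.46,0,0,10,0,-0.09,0,-0.46,0,0,10,0,-0.08,-0.01,-0.45,0,0,10]
}}

```text
t: 5.8
tool_pos: [0.6187, 0.0386, 0.1094]
tool_rot: [1.87, 2.27, 0.328]
contact_force: [2.3, 0.1, -2.3]
opening: 0.0155
grip_force: 24.9
```

```bash
python3 - <<'E'
from h import *
st()
p,R=pose(.1125,16.5);print(p,R.as_rotvec())
a=eyes.get_image("side")["image"][110:240,150:310]
cv2.imwrite("pics/a2.png",cv2.resize(a[...,::-1],(480,390),interpolation=cv2.INTER_CUBIC))
E
```

```text
{'t': 5.8, 'q': [-0.094, -0.024, 1.923, 0.097, 0.969, -0.331], 'tool_pos': [0.619, 0.039, 0.109], 'tool_rot': [1.87, 2.27, 0.328], 'contact_force': [2.296, 0.101, -2.257], 'opening': 0.015, 'grip_force': 24.946}
[0.61982306 0.03860128 0.11013934] [1.86926575 2.269944   0.32912622]
```

View pics/a2.png

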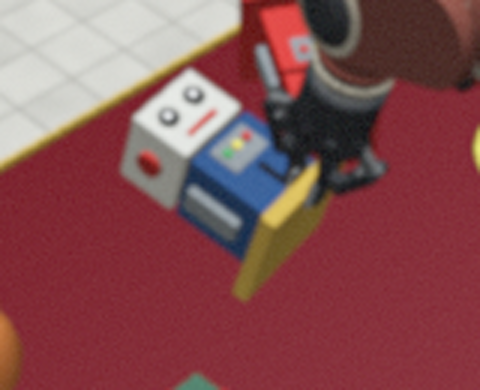

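The picture shows the toy tilted with the plate held in the fingers, rim at about (300,190), and the forces are low. I'll continue.

Request:
{"op": "jog_arm", "data": {
  "commands": [0,-0.09,0,-0.46,0,0,10,0,-0.09,0,-0.45,0,0,10,0,-0.08,-0.01,-0.46,0,0,10,0,-0.09,0,-0.45,0,0,10,0,-0.08,-0.01,-0.46,0,0,10,0,-0.09,0,-0.46,0,0,10,0,-0.09,0,-0.45,0,0,10,0,-0.08,-0.01,-0.46,0,0,10,0,-0.09,0,-0.45,0,0,10]
}}

```text
t: 6.98
tool_pos: [0.5777, 0.0304, 0.0913]
tool_rot: [1.654, 2.011, 0.73]
contact_force: [-9.2, -1.4, 8.3]
opening: 0.0152
grip_force: 27.8
```

```bash
python3 - <<'E'
from h import *
st()
p,R=pose(.1125,40);print(p,R.as_rotvec())
plan([(*pose(.1125,40+2.5*i),1,10) for i in range(1,9)],pose(.1125,40))
S=[([-1.228,.053,1.613,0,1.476,-.119],[.278,-.56,.231]),([-.026,.271,1.425,-.027,1.564,-.216],[.6756,.0493,.2]),([-.029,.32,1.521,-.028,1.421,-.216],[.6646,.047,.1104]),([-.094,-.024,1.923,.097,.969,-.331],[.6187,.0386,.1094])]
o=ctrl.get_obs();S.append((o["q"],o["tool_pos"]))
from scipy.optimize import least_squares
def fk(q,k):
    d1,L1,L2,Lt,e,w=k;a=q[1];b=a+q[2];c=b+q[4]
    return np.array([L1*np.sin(a)+L2*np.sin(b)+Lt*np.sin(c)+w*np.cos(b),d1+L1*np.cos(a)+L2*np.cos(b)+Lt*np.cos(c)-w*np.sin(b)])
f=lambda k:np.concatenate([fk(q,k)-[np.sqrt(max(p[0]**2+p[1]**2-k[4]**2,0)),p[2]] for q,p in S])
r=least_squares(f,[.3,.45,.45,.25,.05,0]);print(r.x.round(3),r.fun.round(4))
E
```

```text
{'t': 6.975, 'q': [-0.196, -0.284, 2.286, 0.498, 0.536, -0.743], 'tool_pos': [0.578, 0.03, 0.091], 'tool_rot': [1.654, 2.011, 0.73], 'contact_force': [-9.191, -1.437, 8.325], 'opening': 0.015, 'grip_force': 27.847}
[0.578697  0.0305639 0.0913223] [1.6543659  2.00898024 0.73120901]
[0,-0.08,0,-0.44,0,0,10,0,-0.08,-0.01,-0.43,0,0,10,0,-0.09,0,-0.44,0,0,10,0,-0.08,-0.01,-0.44,0,0,10,0,-0.08,0,-0.43,0,0,10,0,-0.08,0,-0.44,0,0,10,0,-0.08,-0.01,-0.43,0,0,10,0,-0.09,0,-0.44,0,0,10]
[0.292 0.464 0.605 0.346 0.111 0.122] [-0.0004 -0.0003 -0.0001 -0.0008 -0.0023 -0.0002  0.0056  0.0032 -0.0028
 -0.0018]
```

Request:
{"op": "jog_arm", "data": {
  "commands": [0,-0.08,0,-0.44,0,0,10,0,-0.08,-0.01,-0.43,0,0,10,0,-0.09,0,-0.44,0,0,10,0,-0.08,-0.01,-0.44,0,0,10]
}}

```text
t: 7.48
tool_pos: [0.5629, 0.0277, 0.078]
tool_rot: [1.553, 1.887, 0.88]
contact_force: [3.0, 1.2, -3.1]
opening: 0.0158
grip_force: 25.4
```

```bash
python3 - <<'E'
from h import *
st()
p,R=pose(.1125,50);print(p,R.as_rotvec())
d=eyes.get_image("side");a=d["image"][110:240,150:310]
cv2.imwrite("pics/a3.png",cv2.resize(a[...,::-1],(800,650))[:600])
P=pts(d);im=d["image"].astype(int)
def comp(M):
    M[:110]=0;M[240:]=0;M[:,:150]=0;M[:,310:]=0
    s=P[M];return s[~np.isnan(s[:,0])]
W=comp(im.min(-1)>120);W=W[(W[:,2]>.03)&(W[:,0]<.8)&(W[:,0]>.5)];print("white",len(W),[np.percentile(W@v,[2,50,98]).round(3).tolist() for v in(U,N,Z)])
Y=comp((im[...,0]>im[...,2]*1.7)&(im[...,1]>im[...,2]*1.4));Y=Y[(Y[:,0]<.72)&(Y[:,0]>.48)&(Y[:,1]>-.05)&(Y[:,1]<.15)]
print("yellow",len(Y),[np.percentile(Y@v,[2,50,98]).round(3).tolist() for v in(U,N,Z)])
E
```

```text
{'t': 7.475, 'q': [-0.25, -0.331, 2.417, 0.985, 0.406, -1.241], 'tool_pos': [0.563, 0.028, 0.078], 'tool_rot': [1.553, 1.887, 0.88], 'contact_force': [2.958, 1.168, -3.065], 'opening': 0.016, 'grip_force': 25.38}
[0.56412031 0.02771514 0.07844196] [1.55367018 1.88670033 0.87978281]
white 1560 [[0.599, 0.659, 0.745], [-0.479, -0.082, -0.034], [0.057, 0.163, 0.207]]
yellow 503 [[0.519, 0.565, 0.656], [-0.134, -0.036, -0.017], [-0.0, 0.078, 0.165]]
```

View pics/a3.png

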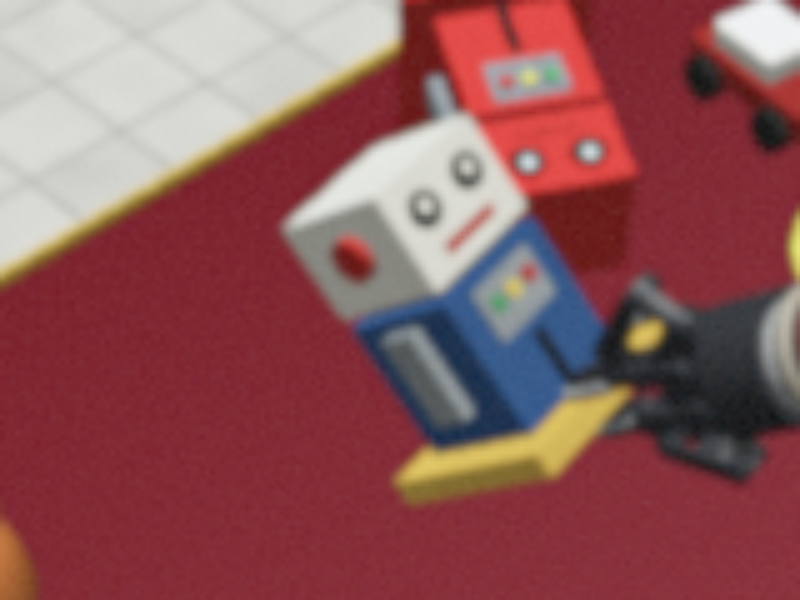

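The toy is held at about 50° lean, with the fingers on the rim at (610,385) and the torso intact. I'll go on in small steps while the joints allow.

Request:
{"op": "jog_arm", "data": {
  "commands": [0,-0.08,0,-0.43,0,0,10,0,-0.08,0,-0.44,0,0,10,0,-0.08,-0.01,-0.43,0,0,10,0,0,0,0,0,0,10]
}}

```text
t: 8.02
tool_pos: [0.5538, 0.0261, 0.0667]
tool_rot: [1.478, 1.793, 0.982]
contact_force: [-4.2, -0.0, 2.9]
opening: 0.0156
grip_force: 26.6
```

```bash
python3 - <<'E'
from h import *
st()
p,R=pose(.1125,57.5);print(p,R.as_rotvec())
plan([(*pose(.1125,57.5+2.5*i),1,10) for i in range(1,9)],pose(.1125,57.5))
E
```

```text
{'t': 8.025, 'q': [-0.291, -0.315, 2.492, 1.522, 0.404, -1.793], 'tool_pos': [0.554, 0.026, 0.067], 'tool_rot': [1.478, 1.793, 0.982], 'contact_force': [-4.242, -0.004, 2.912], 'opening': 0.016, 'grip_force': 26.588}
[0.5547521  0.02588429 0.06719334] [1.47517181 1.79137579 0.98278241]
[0,-0.08,0,-0.44,0,0,10,0,-0.08,-0.01,-0.43,0,0,10,0,-0.09,0,-0.44,0,0,10,0,-0.08,-0.01,-0.44,0,0,10,0,-0.08,0,-0.43,0,0,10,0,-0.08,0,-0.44,0,0,10,0,-0.08,-0.01,-0.43,0,0,10,0,-0.09,0,-0.44,0,0,10]
```

Request:
{"op": "jog_arm", "data": {
  "commands": [0,-0.08,0,-0.44,0,0,10,0,-0.08,-0.01,-0.43,0,0,10,0,-0.09,0,-0.44,0,0,10,0,0,0,0,0,0,10]
}}

```text
t: 8.52
tool_pos: [0.5462, 0.0249, 0.0542]
tool_rot: [1.397, 1.695, 1.08]
contact_force: [-6.5, -0.7, 2.3]
opening: 0.0154
grip_force: 26.7
```

```bash
python3 - <<'E'
from h import *
st()
p,R=pose(.1125,65);print(p,R.as_rotvec())
E
```

```text
{'t': 8.525, 'q': [-0.332, -0.234, 2.539, 2.002, 0.525, -2.299], 'tool_pos': [0.546, 0.025, 0.054], 'tool_rot': [1.397, 1.695, 1.08], 'contact_force': [-6.529, -0.726, 2.294], 'opening': 0.015, 'grip_force': 26.723}
[0.54690501 0.02435071 0.05479502] [1.39440835 1.69330063 1.07875147]
```

Request:
{"op": "jog_arm", "data": {
  "commands": [0,-0.08,-0.01,-0.44,0,0,10,0,-0.08,0,-0.43,0,0,10,0,0,0,0,0,0,10]
}}

```text
t: 8.9
tool_pos: [0.5422, 0.0241, 0.0459]
tool_rot: [1.342, 1.629, 1.14]
contact_force: [-3.9, -1.4, 1.2]
opening: 0.0155
grip_force: 26.5
```

```bash
python3 - <<'E'
from h import *
st()
p,R=pose(.1125,70);print(p,R.as_rotvec())
a=eyes.get_image("side")["image"][140:240,180:330]
cv2.imwrite("pics/a4.png",cv2.resize(a[...,::-1],(800,533),interpolation=cv2.INTER_CUBIC))
E
```

```text
{'t': 8.9, 'q': [-0.357, -0.14, 2.551, 2.21, 0.66, -2.532], 'tool_pos': [0.542, 0.024, 0.046], 'tool_rot': [1.342, 1.629, 1.14], 'contact_force': [-3.892, -1.422, 1.223], 'opening': 0.016, 'grip_force': 26.507}
[0.54258613 0.02350666 0.04599481] [1.33942295 1.62652908 1.13890792]
```

View pics/a4.png

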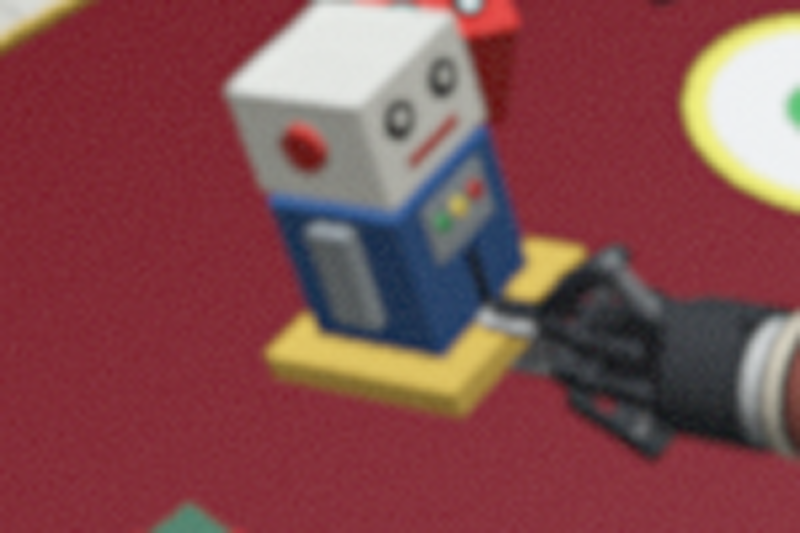

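The toy stands nearly upright, still held at the rim at about (510,320). The knuckle at (650,440) is close to the table. I'll do one more row, then open slightly and lower it on the under-finger.

```bash
cat >> h.py <<'E'
def sup(phi,lean,d,g):
    a,b=np.radians(phi),np.radians(lean)
    E=HEEL+.13*(-np.sin(a)*U+np.cos(a)*Z);y=np.cos(b)*U+np.sin(b)*Z;zt=np.sin(b)*U-np.cos(b)*Z
    return E+g/2*y+d*zt,R_of(zt,U)
E
python3 - <<'E'
from h import *
s=plan([(*pose(.1125,72.5),1,16)],pose(.1125,70))
L=np.linspace
print(sup(72.5,72.5,.0175,.016)[0]-s[0])
w=[(*sup(74.5,72.5,.0175,.024),4,24)]
w+=[(*sup(p,l,d,g/1e3),1,g) for p,l,d,g in zip(L(74.5,83.5,13)[1:],L(72.5,62,13)[1:],L(.0175,.006,13)[1:],L(24,30,13)[1:].round(1))]
s=plan(w,s);print(s)
E
```

```text
[0,-0.08,0,-0.44,0,0,16]
[-2.61606117e-04 -5.11263646e-05 -2.51444604e-05]
[0,0,0,0,0,0,24,0,-0.01,0,0,0,0,24,0,0,0,0,0,0,24,0,0,0,0,0,0,24,0,-0.03,-0.01,0.16,0,0,np.float64(24.5),0,-0.03,-0.02,0.15,0,0,np.float64(25.0),0,-0.03,-0.01,0.15,0,0,np.float64(25.5),0,-0.02,0,0.15,0,0,np.float64(26.0),0,-0.03,-0.01,0.16,0,0,np.float64(26.5),0,-0.03,-0.01,0.15,0,0,np.float64(27.0),0,-0.02,-0.01,0.15,0,0,np.float64(27.5),0,-0.03,0,0.16,0,0,np.float64(28.0),0,-0.02,-0.01,0.15,0,0,np.float64(28.5),0,-0.03,0,0.15,0,0,np.float64(29.0),0,-0.02,0,0.15,0,0,np.float64(29.5),0,-0.03,-0.01,0.16,0,0,np.float64(30.0)]
(array([0.52876215, 0.02080501, 0.02510722]), Rotation.from_matrix(array([[-1.91804053e-01,  4.61078761e-01,  8.66381891e-01],
                            [ 9.81433240e-01,  9.01098228e-02,  1.69319269e-01],
                            [-3.33066907e-16,  8.82772109e-01, -4.69801452e-01]])))
```

Request:
{"op": "jog_arm", "data": {
  "commands": [0,-0.08,0,-0.44,0,0,10,0,0,0,0,0,0,16,0,0,0,0,0,0,18,0,0,0,0,0,0,20,0,0,0,0,0,0,22,0,0,0,0,0,0,24,0,0,0,0,0,0,24]
}}

```text
t: 9.82
tool_pos: [0.541, 0.023, 0.0423]
tool_rot: [1.311, 1.593, 1.167]
contact_force: [1.7, 0.4, -4.0]
opening: 0.0239
grip_force: 1.2
```

```bash
python3 - <<'E'
from h import *
st()
a=eyes.get_image("side")["image"][140:240,180:330]
cv2.imwrite("pics/a5.png",cv2.resize(a[...,::-1],(800,533),interpolation=cv2.INTER_CUBIC))
E
```

```text
{'t': 9.825, 'q': [-0.367, -0.081, 2.55, 2.291, 0.74, -2.629], 'tool_pos': [0.541, 0.023, 0.042], 'tool_rot': [1.311, 1.593, 1.167], 'contact_force': [1.656, 0.362, -3.973], 'opening': 0.024, 'grip_force': 1.225}
```

View pics/a5.png

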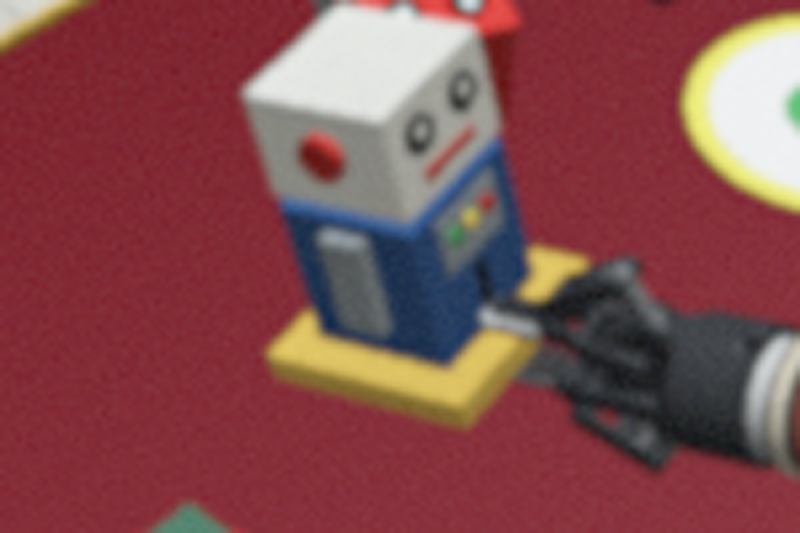

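The plate now rests on the lower finger at about (540,365), with 4 N of load. I'll lower it.

Request:
{"op": "jog_arm", "data": {
  "commands": [0,-0.03,-0.01,0.16,0,0,24.5,0,-0.03,-0.02,0.15,0,0,25,0,-0.03,-0.01,0.15,0,0,25.5,0,-0.02,0,0.15,0,0,26,0,-0.03,-0.01,0.16,0,0,26.5,0,-0.03,-0.01,0.15,0,0,27,0,-0.02,-0.01,0.15,0,0,27.5,0,-0.03,0,0.16,0,0,28]
}}

```text
t: 10.88
tool_pos: [0.5322, 0.0214, 0.031]
tool_rot: [1.39, 1.688, 1.083]
contact_force: [2.2, 0.8, -3.2]
opening: 0.0281
grip_force: 1.2
```

```bash
cat >> h.py <<'E'
def look():
    "lean of the toy from torso-front and top-of-head planes, side camera"
    d=eyes.get_image("side");P=pts(d);im=d["image"].astype(int)
    c=[r for r in nets.silhouettes("side","toy")]
    best=None
    for r in c:
        q=P[r["mask"]];md=np.nanmedian(q,0);b=np.median(im[r["mask"]],0)
        print("toy?",round(r["p"],2),md.round(3),b)
        if abs(md[0]-.56)<.08 and md[1]<.15: best=r["mask"]
    if best is None: return
    W=best&(im.min(-1)>150);s=P[W];s=s[s[:,2]>.16]
    m=s.mean(0);nrm=np.linalg.svd(s-m,full_matrices=False)[2][2];nrm*=np.sign(nrm[2])
    print("head top",m.round(3),"normal",nrm.round(3),"zmax",s[:,2].max().round(3))
    Y=best&(im[...,0]>im[...,2]*1.7)&(im[...,1]>im[...,2]*1.4);y=P[Y]
    print("yellow",[np.percentile(y@v,[2,98]).round(3).tolist() for v in(U,N,Z)])
E
python3 - <<'E'
from h import *
st();look()
E
```

```text
{'t': 10.875, 'q': [-0.36, -0.171, 2.56, 2.102, 0.587, -2.438], 'tool_pos': [0.532, 0.021, 0.031], 'tool_rot': [1.39, 1.688, 1.083], 'contact_force': [2.248, 0.835, -3.207], 'opening': 0.028, 'grip_force': 1.204}
toy? 0.82 [0.281 0.376 0.094] [128.  75. 137.]
toy? 0.61 [ 0.713 -0.317  0.04 ] [146.5  54.   52. ]
toy? 0.6 [ 0.803 -0.137  0.099] [190.  72.  70.]
```

Request:
{"op": "jog_arm", "data": {
  "commands": [0,-0.02,-0.01,0.15,0,0,28.5,0,-0.03,0,0.15,0,0,29,0,-0.02,0,0.15,0,0,29.5,0,-0.03,-0.01,0.16,0,0,30,0,0,0,0,0,0,30]
}}

```text
t: 11.6
tool_pos: [0.5287, 0.0207, 0.0263]
tool_rot: [1.427, 1.734, 1.04]
contact_force: [-0.0, -0.5, -3.6]
opening: 0.03
grip_force: 1.3
```

```bash
cat >> h.py <<'E'
def look(name="side"):
    d=eyes.get_image(name);P=pts(d);im=d["image"].astype(int)
    box=(P[...,0]>.42)&(P[...,0]<.68)&(P[...,1]>-.4)&(P[...,1]<.16)
    W=box&(im.min(-1)>130)&(P[...,2]>.15);s=P[W]
    if len(s)>20:
        m=np.median(s,0);s=s[abs(s-m).max(1)<.07];s=s[s[:,2]>np.percentile(s[:,2],60)-.012];m=s.mean(0)
        nrm=np.linalg.svd(s-m,full_matrices=False)[2][2];nrm*=np.sign(nrm[2])
        print(name,"head top",len(s),m.round(3),"normal",nrm.round(3),cv2.minAreaRect(s[:,:2].astype(np.float32)))
    Y=box&(im[...,0]>im[...,2]*1.7)&(im[...,1]>im[...,2]*1.4)&(P[...,2]<.06)&(P[...,2]>.009);y=P[Y]
    if len(y): print(name,"plate",len(y),[np.percentile(y@v,[2,98]).round(3).tolist() for v in(U,N,Z)],cv2.minAreaRect(y[:,:2].astype(np.float32)))
E
python3 - <<'E'
from h import *
st();look();look("top")
E
```

```text
{'t': 11.6, 'q': [-0.353, -0.206, 2.559, 1.979, 0.522, -2.312], 'tool_pos': [0.529, 0.021, 0.026], 'tool_rot': [1.427, 1.734, 1.04], 'contact_force': [-0.025, -0.459, -3.629], 'opening': 0.03, 'grip_force': 1.302}
side head top 727 [0.595 0.035 0.187] normal [0.095 0.028 0.995] ((0.5991767644882202, 0.03140337020158768), (0.09050814062356949, 0.09647493809461594), 12.016974449157715)
side plate 575 [[0.508, 0.636], [-0.136, -0.017], [0.012, 0.039]] ((0.5782532691955566, 0.02967364341020584), (0.1323424130678177, 0.13397760689258575), 10.371604919433594)
top head top 735 [0.6   0.034 0.187] normal [0.097 0.018 0.995] ((0.5998327136039734, 0.034639813005924225), (0.09083186089992523, 0.08802063018083572), 10.612367630004883)
top plate 378 [[0.511, 0.637], [-0.146, -0.017], [0.011, 0.038]] ((0.5719001293182373, -0.13606685400009155), (0.4872799515724182, 0.15771916508674622), 86.7672348022461)
```

Request:
{"op": "jog_arm", "data": {
  "commands": [0,-0.02,0.01,0,0,0,30,0,-0.02,0.01,0,0,0,30,0,-0.02,0.01,0,0,0,30,0,0,0,0,0,0,30]
}}

```text
t: 12.2
tool_pos: [0.5283, 0.0207, 0.0217]
tool_rot: [1.428, 1.734, 1.04]
contact_force: [-1.8, -0.9, -3.1]
opening: 0.0302
grip_force: 1.7
```

```bash
python3 - <<'E'
from h import *
st();look("top")
plan([(ctrl.get_obs()["tool_pos"]-.03*U,Ro.from_rotvec(ctrl.get_obs()["tool_rot"]),12,30)])
E
```

```text
{'t': 12.2, 'q': [-0.353, -0.187, 2.556, 2.003, 0.528, -2.34], 'tool_pos': [0.528, 0.021, 0.022], 'tool_rot': [1.428, 1.734, 1.04], 'contact_force': [-1.78, -0.859, -3.065], 'opening': 0.03, 'grip_force': 1.72}
top head top 729 [0.594 0.033 0.185] normal [0.071 0.014 0.997] ((0.5931638479232788, 0.03316514939069748), (0.09100691974163055, 0.08790251612663269), 11.055346488952637)
top plate 377 [[0.511, 0.637], [-0.146, -0.017], [0.01, 0.036]] ((0.5747231245040894, -0.13302412629127502), (0.47877153754234314, 0.15204280614852905), 88.25550842285156)
[0,-0.02,-0.04,0,0,0,30,0,-0.02,-0.03,0,0,0,30,0,-0.02,-0.04,0,0,0,30,0,-0.02,-0.04,0,0,0,30,0,-0.02,-0.03,0,0,0,30,0,-0.02,-0.04,0,0,0,30,0,-0.02,-0.04,0,0,0,30,0,-0.02,-0.03,0,0,0,30,0,-0.02,-0.04,0,0,0,30,0,-0.02,-0.04,0,0,0,30,0,-0.02,-0.03,0,0,0,30,0,-0.02,-0.04,0,0,0,30]
```

Request:
{"op": "jog_arm", "data": {
  "commands": [0,-0.02,0.01,0,0,0,30,0,-0.02,0.01,0,0,0,30,0,-0.02,0.01,0,0,0,30,0,0,0,0,0,0,30]
}}

```text
t: 12.75
tool_pos: [0.5295, 0.0209, 0.0199]
tool_rot: [1.424, 1.731, 1.044]
contact_force: [-12.7, -0.9, 10.3]
opening: 0.0299
grip_force: 8.5
```

```bash
python3 - <<'E'
from h import *
st();look("top")
E
```

```text
{'t': 12.75, 'q': [-0.353, -0.171, 2.552, 2.028, 0.539, -2.368], 'tool_pos': [0.529, 0.021, 0.02], 'tool_rot': [1.424, 1.731, 1.044], 'contact_force': [-12.744, -0.881, 10.288], 'opening': 0.03, 'grip_force': 8.499}
top head top 726 [0.593 0.033 0.184] normal [0.059 0.016 0.998] ((0.5922603607177734, 0.03291358798742294), (0.09139283001422882, 0.08784923702478409), 10.89677619934082)
top plate 375 [[0.512, 0.638], [-0.146, -0.017], [0.011, 0.039]] ((0.5659091472625732, -0.13190476596355438), (0.48294591903686523, 0.15971550345420837), 84.74474334716797)
```

Request:
{"op": "jog_arm", "data": {
  "commands": [0,0.02,-0.02,0,0,0,30,0,-0.02,-0.04,0,0,0,30,0,-0.02,-0.04,0,0,0,30,0,-0.02,-0.04,0,0,0,30,0,-0.02,-0.04,0,0,0,30,0,-0.02,-0.04,0,0,0,30,0,-0.02,-0.04,0,0,0,30,0,-0.02,-0.04,0,0,0,30,0,-0.02,-0.04,0,0,0,30,0,0,0,0,0,0,30]
}}

```text
t: 14.05
tool_pos: [0.5177, 0.0167, 0.02]
tool_rot: [1.421, 1.734, 1.049]
contact_force: [-3.2, 6.4, 9.0]
opening: 0.03
grip_force: 4.8
```

```bash
python3 - <<'E'
from h import *
st();look("top");look()
E
```

```text
{'t': 14.05, 'q': [-0.388, -0.207, 2.581, 1.969, 0.562, -2.331], 'tool_pos': [0.518, 0.017, 0.02], 'tool_rot': [1.421, 1.734, 1.049], 'contact_force': [-3.223, 6.424, 9.009], 'opening': 0.03, 'grip_force': 4.791}
top head top 721 [0.58  0.031 0.18 ] normal [-0.011  0.001  1.   ] ((0.579790472984314, 0.030473828315734863), (0.09034224599599838, 0.08787064254283905), 10.912790298461914)
top plate 371 [[0.512, 0.641], [-0.145, -0.017], [0.01, 0.023]] ((0.6044230461120605, -0.0886300802230835), (0.1300184726715088, 0.37360572814941406), 10.997166633605957)
side head top 770 [0.577 0.031 0.18 ] normal [-0.004  0.005  1.   ] ((0.5794015526771545, 0.028919767588377), (0.09165159612894058, 0.09308023750782013), 10.756057739257812)
side plate 540 [[0.508, 0.636], [-0.143, -0.017], [0.01, 0.038]] ((0.6004867553710938, -0.12621363997459412), (0.1395506113767624, 0.45656371116638184), 9.733864784240723)
```

The toy stands upright at (0.580, 0.031). Joint 3 is at its limit, so I back off by leaning the tool back and going up and away.

```bash
python3 - <<'E'
from h import *
o=ctrl.get_obs();p=o["tool_pos"]
f=lambda l:R_of(np.sin(np.radians(l))*U-np.cos(np.radians(l))*Z,U)
plan([(p+.015*Z-.002*U,f(53),3,30),(p+.08*Z-.05*U,f(20),6,30),(p+.27*Z-.05*U,f(0),5,30)])
E
```

```text
[0,0.07,-0.05,0.54,-0.02,0.01,30,0,0.06,-0.05,0.54,-0.02,0,30,0,0.07,-0.06,0.54,-0.02,0.01,30,0,0.06,-0.21,0.96,0,0,30,0,0.05,-0.22,0.96,0,0,30,0,0.02,-0.23,0.96,0,0,30,0,0,-0.22,0.96,0,0,30,0,-0.02,-0.22,0.96,0,0,30,0,-0.05,-0.22,0.96,0,0,30,0,0.22,-0.6,0.7,0,0,30,0,0.17,-0.6,0.69,0,0,30,0,0.13,-0.62,0.7,0,0,30,0,0.09,-0.63,0.7,0,0,30,0,0.05,-0.64,0.7,0,0,30]
```

Request:
{"op": "jog_arm", "data": {
  "commands": [0,0.07,-0.05,0.54,-0.02,0,30,0,0.06,-0.05,0.54,-0.02,0,30,0,0.07,-0.06,0.54,-0.02,0,30]
}}

```text
t: 14.52
tool_pos: [0.5139, 0.0148, 0.0326]
tool_rot: [1.529, 1.852, 0.91]
contact_force: [-0.1, 1.1, -0.1]
opening: 0.0303
grip_force: 0.0
```

```bash
python3 - <<'E'
from h import *
st();look()
o=ctrl.get_obs();p=o["tool_pos"]
f=lambda l:R_of(np.sin(np.radians(l))*U-np.cos(np.radians(l))*Z,U)
plan([(p+.065*Z-.04*U,f(20),10,30),(p+.25*Z-.04*U,f(0),5,30)])
E
```

```text
{'t': 14.525, 'q': [-0.341, -0.363, 2.557, 1.339, 0.422, -1.662], 'tool_pos': [0.514, 0.015, 0.033], 'tool_rot': [1.529, 1.852, 0.91], 'contact_force': [-0.12, 1.099, -0.103], 'opening': 0.03, 'grip_force': 0.0}
side head top 768 [0.577 0.031 0.18 ] normal [-0.002  0.006  1.   ] ((0.5792049765586853, 0.02842079848051071), (0.09142731875181198, 0.09276879578828812), 10.164351463317871)
side plate 548 [[0.508, 0.636], [-0.117, -0.016], [0.01, 0.03]] ((0.578466534614563, 0.029059983789920807), (0.1339840590953827, 0.1365162879228592), 10.98398208618164)
[0,0.05,-0.12,0.57,0.01,0,30,0,0.03,-0.12,0.57,0,0,30,0,0.04,-0.12,0.57,0.01,0,30,0,0.02,-0.13,0.57,0.01,0,30,0,0.02,-0.12,0.57,0.01,0,30,0,0.01,-0.13,0.57,0,0,30,0,0,-0.13,0.57,0.01,0,30,0,0,-0.12,0.56,0.01,0,30,0,-0.01,-0.13,0.57,0,0,30,0,-0.02,-0.13,0.57,0.01,0,30,0,0.21,-0.58,0.7,0,0,30,0,0.17,-0.59,0.7,0,0,30,0,0.13,-0.6,0.7,0,0,30,0,0.08,-0.61,0.7,0,0,30,-0.01,0.05,-0.62,0.69,0,0,30]
```

Request:
{"op": "jog_arm", "data": {
  "commands": [0,0.05,-0.12,0.57,0,0,30,0,0.03,-0.12,0.57,0,0,30,0,0.04,-0.12,0.57,0.01,0,30,0,0.02,-0.13,0.57,0.01,0,30,0,0.02,-0.12,0.57,0.01,0,30,0,0.01,-0.13,0.57,0,0,30,0,0,-0.13,0.57,0.01,0,30,0,0,-0.12,0.56,0,0,30,0,-0.01,-0.13,0.57,0,0,30,0,-0.02,-0.13,0.57,0,0,30,0,0.21,-0.58,0.7,0,0,50,0,0.17,-0.59,0.7,0,0,70,0,0.13,-0.6,0.7,0,0,85,0,0.08,-0.61,0.7,0,0,85,0,0.05,-0.62,0.69,0,0,85]
}}

```text
t: 16.45
tool_pos: [0.4751, 0.0085, 0.2832]
tool_rot: [-1.991, -2.424, -0.001]
contact_force: [0.1, -0.8, 0.1]
opening: 0.0847
grip_force: 0.0
```

```bash
python3 - <<'E'
from h import *
st();look("top");look()
E
```

```text
{'t': 16.45, 'q': [-0.141, -0.34, 1.881, 0.003, 1.605, -0.336], 'tool_pos': [0.475, 0.008, 0.283], 'tool_rot': [-1.991, -2.424, -0.001], 'contact_force': [0.055, -0.756, 0.083], 'opening': 0.085, 'grip_force': 0.0}
top head top 642 [0.585 0.031 0.18 ] normal [ 0.003 -0.004  1.   ] ((0.5809723734855652, 0.03112742491066456), (0.08811085671186447, 0.08862708508968353), 10.889097213745117)
top plate 252 [[0.515, 0.641], [-0.301, -0.017], [0.01, 0.023]] ((0.5627956986427307, -0.13208696246147156), (0.484828919172287, 0.15796765685081482), 84.1427993774414)
side head top 773 [0.577 0.031 0.181] normal [-0.004  0.005  1.   ] ((0.5790830850601196, 0.028339345008134842), (0.09264450520277023, 0.09267344325780869), 10.03453540802002)
side plate 633 [[0.509, 0.636], [-0.144, -0.017], [0.01, 0.027]] ((0.5785151720046997, 0.02955448627471924), (0.13138927519321442, 0.1351616084575653), 11.114174842834473)
```

```bash
cat >> h.py <<'E'
def push(C,yaw,gap,z=.004,b=20):
    "TCP pose for pushing a toy at C; yaw: direction of the finger line; gap to plate side (neg = none)"
    T=np.array([np.cos(yaw),np.sin(yaw),0]);D=np.array([T[1],-T[0],0]);b=np.radians(b)
    p=np.array([C[0],C[1],0])-D*(.065+.0088+gap);p[2]=z
    return p,R_of(np.sin(b)*D-np.cos(b)*Z,T)
E
python3 - <<'E'
from h import *
C=(.580,.030)
plan([(*push(C,.19,.05,.25),6,50),(*push(C,.19,.025,.004),6,50)])
E
```

```text
[0.35,0.29,0.11,0.01,-0.58,0.01,50,0.35,0.29,0.08,0.02,-0.59,0,50,0.36,0.29,0.06,0.01,-0.58,0.01,50,0.36,0.29,0.05,0.01,-0.59,0.01,50,0.37,0.29,0.02,0.02,-0.58,0.01,50,0.36,0.29,0,0.01,-0.58,0.01,50,0.17,0,0.67,0,0,0,50,0.17,0,0.66,0,0,0,50,0.16,0,0.67,0,0,0,50,0.17,0,0.66,0,0,0,50,0.17,0,0.67,0,0,0,50,0.17,0,0.66,0,0,0,50]
```

Request:
{"op": "jog_arm", "data": {
  "commands": [0.35,0.29,0.11,0.01,-0.58,0.01,50,0.35,0.29,0.08,0.02,-0.59,0,50,0.36,0.29,0.06,0.01,-0.58,0.01,50,0.36,0.29,0.05,0.01,-0.59,0.01,50,0.37,0.29,0.02,0.02,-0.58,0.01,50,0.36,0.29,0,0.01,-0.58,0,50,0.17,0,0.67,0,0,0,50,0.17,0,0.66,0,0,0,50,0.16,0,0.67,0,0,0,50,0.17,0,0.66,0,0,0,50,0.17,0,0.67,0,0,0,50,0,0,0,0,0,0,50]
}}

```text
t: 18.05
tool_pos: [0.5517, 0.1284, 0.0341]
tool_rot: [1.825, 2.21, -0.342]
contact_force: [-0.9, -0.1, -0.5]
opening: 0.0496
grip_force: 0.0
```

```bash
python3 - <<'E'
from h import *
st();look()
p,R=push((.58,.03),.19,.025,.004);print(p,R.as_rotvec())
a=eyes.get_image("side")["image"][120:260,130:330]
cv2.imwrite("pics/a6.png",cv2.resize(a[...,::-1],(800,560),interpolation=cv2.INTER_CUBIC))
plan([(p,R,3,50),(*push((.58,.03),.19,-.004),6,50)])
E
```

```text
{'t': 18.05, 'q': [0.265, 0.182, 1.857, -0.376, 1.176, 0.233], 'tool_pos': [0.552, 0.128, 0.034], 'tool_rot': [1.825, 2.21, -0.342], 'contact_force': [-0.943, -0.145, -0.52], 'opening': 0.05, 'grip_force': 0.0}
side plate 369 [[0.508, 0.544], [-0.146, -0.017], [0.01, 0.028]] ((0.534887433052063, 0.02087477594614029), (0.043068110942840576, 0.13502611219882965), 10.606213569641113)
[0.56134074 0.12702202 0.004     ] [ 1.81824049  2.20124445 -0.32060486]
[0.05,0.03,0.19,-0.03,0,0,50,0.05,0.03,0.19,-0.03,0,0,50,0.05,0.02,0.19,-0.03,0,0,50,-0.08,0,0.03,0,0,0,50,-0.07,0,0.03,0,0,0,50,-0.08,0,0.02,0,0,0,50,-0.07,0,0.03,0,0,0,50,-0.08,0,0.03,0,0,0,50,-0.08,0,0.03,0,0,0,50]
```

View pics/a6.png

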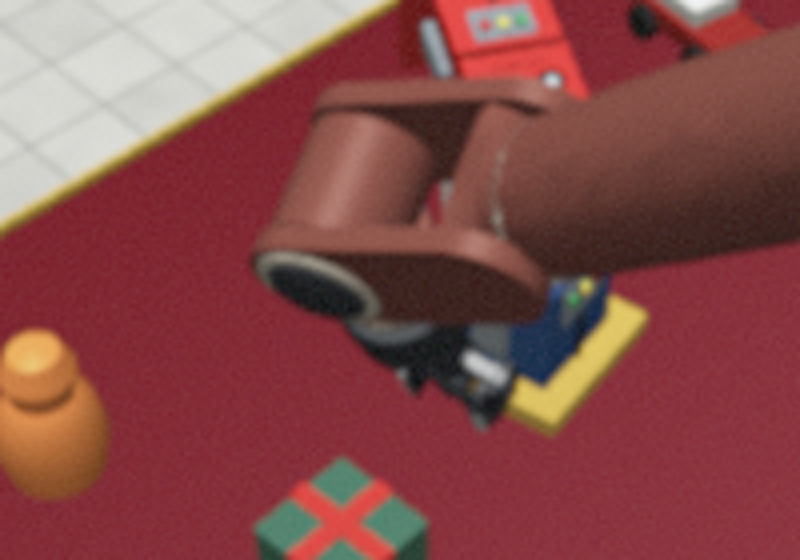

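The gripper is beside the plate's near side at about (490,400), clear of the torso. I'll go down and make contact.

Request:
{"op": "jog_arm", "data": {
  "commands": [0.05,0.03,0.19,-0.03,0,0,50,0.05,0.03,0.19,-0.03,0,0,50,0.05,0.02,0.19,-0.03,0,0,50,-0.08,0,0.03,0,0,0,50,-0.07,0,0.03,0,0,0,50,-0.08,0,0.02,0,0,0,50,-0.07,0,0.03,0,0,0,50,-0.08,0,0.03,0,0,0,50,-0.08,0,0.03,0,0,0,50]
}}

```text
t: 19.27
tool_pos: [0.5673, 0.0987, 0.0044]
tool_rot: [1.819, 2.2, -0.317]
contact_force: [-1.7, 7.5, 1.5]
opening: 0.0498
grip_force: 3.0
```

```bash
python3 - <<'E'
from h import *
st();look();look("top")
p,R=push((.58,.03),.19,-.004);print(p,R.as_rotvec())
E
```

```text
{'t': 19.275, 'q': [0.209, 0.225, 1.866, -0.395, 1.088, 0.212], 'tool_pos': [0.567, 0.099, 0.004], 'tool_rot': [1.819, 2.2, -0.317], 'contact_force': [-1.701, 7.457, 1.534], 'opening': 0.05, 'grip_force': 2.957}
side plate 353 [[0.508, 0.535], [-0.146, -0.014], [0.01, 0.038]] ((0.5344691276550293, 0.0316571407020092), (0.15812842547893524, 0.08862534910440445), 80.6675033569336)
top head top 716 [0.581 0.029 0.18 ] normal [-0.005 -0.     1.   ] ((0.5800259113311768, 0.028164386749267578), (0.09064441919326782, 0.08894293755292892), 11.02450180053711)
top plate 388 [[0.512, 0.64], [-0.148, -0.019], [0.01, 0.023]] ((0.5812249183654785, -0.05939573049545288), (0.32982173562049866, 0.1496874988079071), 88.88473510742188)
[0.56681765 0.0985439  0.004     ] [ 1.81824049  2.20124445 -0.32060486]
```

```bash
python3 - <<'E'
from h import *
A=np.array([.58,.028]);B=np.array([.55,-.29])
w=[]
for i in range(1,19):
    t=i/18*.55;y=.19-.283*min(1,i/14)
    w.append((*push(A+(B-A)*t,y,-.001),1,50))
plan(w,push((.58,.03),.19,-.004))
E
```

```text
[-0.13,-0.03,0.05,0.07,0,0.19,50,-0.15,-0.02,0.05,0.07,0,0.19,50,-0.15,-0.01,0.06,0.07,0,0.19,50,-0.15,-0.01,0.05,0.07,0,0.19,50,-0.15,-0.01,0.05,0.07,0,0.19,50,-0.15,-0.01,0.06,0.06,0,0.19,50,-0.15,0,0.05,0.07,0,0.19,50,-0.15,0,0.06,0.07,0,0.19,50,-0.15,0.01,0.05,0.07,0,0.19,50,-0.15,0.01,0.06,0.07,0,0.19,50,-0.16,0.01,0.06,0.07,0,0.19,50,-0.15,0.01,0.05,0.07,0,0.19,50,-0.15,0.02,0.06,0.07,0,0.19,50,-0.15,0.02,0.05,0.07,0,0.19,50,-0.16,0,0.06,0,0,0,50,-0.15,0,0.05,0,0,0,50,-0.15,0,0.06,0,0,0,50,-0.16,0,0.05,0,0,0,50]
```

Request:
{"op": "jog_arm", "data": {
  "commands": [-0.13,-0.03,0.05,0.07,0,0.19,50,-0.15,-0.02,0.05,0.07,0,0.19,50,-0.15,-0.01,0.06,0.07,0,0.19,50,-0.15,-0.01,0.05,0.07,0,0.19,50,-0.15,-0.01,0.05,0.07,0,0.19,50,-0.15,-0.01,0.06,0.06,0,0.19,50,-0.15,0,0.05,0.07,0,0.19,50,-0.15,0,0.06,0.07,0,0.19,50]
}}

```text
t: 20.38
tool_pos: [0.5707, 0.0221, 0.0044]
tool_rot: [2.002, 2.055, -0.351]
contact_force: [-0.3, 6.1, 1.1]
opening: 0.05
grip_force: 2.7
```

```bash
python3 - <<'E'
from h import *
st();look("top");look()
E
```

```text
{'t': 20.375, 'q': [0.076, 0.222, 1.87, -0.394, 1.098, 0.24], 'tool_pos': [0.571, 0.022, 0.004], 'tool_rot': [2.002, 2.055, -0.351], 'contact_force': [-0.305, 6.095, 1.143], 'opening': 0.05, 'grip_force': 2.698}
top head top 726 [ 0.572 -0.048  0.18 ] normal [-0.007 -0.007  1.   ] ((0.5712869763374329, -0.047201886773109436), (0.08867175877094269, 0.08915778249502182), 89.89197540283203)
top plate 380 [[0.482, 0.622], [-0.228, -0.088], [0.01, 0.039]] ((0.5607394576072693, -0.1686500459909439), (0.37943896651268005, 0.1539226621389389), 88.07069396972656)
side plate 357 [[0.479, 0.526], [-0.215, -0.083], [0.01, 0.04]] ((0.5234969258308411, -0.03930135816335678), (0.15826775133609772, 0.06598985195159912), 76.97769165039062)
```

Request:
{"op": "jog_arm", "data": {
  "commands": [-0.15,0.01,0.05,0.07,0,0.19,50,-0.15,0.01,0.06,0.07,0,0.19,50,-0.16,0.01,0.06,0.07,0,0.19,50,-0.15,0.01,0.05,0.07,0,0.19,50,-0.15,0.02,0.06,0.07,0,0.19,50,-0.15,0.02,0.05,0.07,0,0.19,50,-0.16,0,0.06,0,0,0,50,-0.15,0,0.05,0,0,0,50,-0.15,0,0.06,0,0,0,50,-0.16,0,0.05,0,0,0,50]
}}

```text
t: 21.72
tool_pos: [0.5699, -0.0755, 0.0044]
tool_rot: [2.131, 1.941, -0.376]
contact_force: [0.8, 2.5, -2.6]
opening: 0.0501
grip_force: 1.7
```

```bash
python3 - <<'E'
from h import *
st();look("top");look()
E
```

```text
{'t': 21.725, 'q': [-0.094, 0.221, 1.872, -0.398, 1.082, 0.194], 'tool_pos': [0.57, -0.075, 0.004], 'tool_rot': [2.131, 1.941, -0.376], 'contact_force': [0.815, 2.511, -2.587], 'opening': 0.05, 'grip_force': 1.666}
top head top 729 [ 0.563 -0.145  0.18 ] normal [-0.005 -0.004  1.   ] ((0.5629405379295349, -0.14538578689098358), (0.08842972666025162, 0.08999702334403992), 84.95884704589844)
top plate 388 [[0.451, 0.599], [-0.295, -0.177], [0.01, 0.042]] ((0.5535227656364441, -0.1858528107404709), (0.22314831614494324, 0.1339871883392334), 79.1706771850586)
side plate 341 [[0.445, 0.507], [-0.299, -0.172], [0.01, 0.034]] ((0.5150437355041504, -0.13033390045166016), (0.16398149728775024, 0.0402652807533741), 83.72065734863281)
```

Request:
{"op": "jog_arm", "data": {
  "commands": [-0.16,0,0.06,0,0,0,50,-0.15,0,0.05,0,0,0,50,-0.15,0,0.06,0,0,0,50,-0.16,0,0.05,0,0,0,50,-0.15,0,0.06,0,0,0,50,-0.15,0,0.05,0,0,0,50,-0.16,0,0.06,0,0,0,50,-0.15,0,0.05,0,0,0,50,-0.15,0,0.06,0,0,0,50,-0.16,0,0.05,0,0,0,50,-0.15,0,0.06,0,0,0,50,-0.15,0,0.05,0,0,0,50]
}}

```text
t: 23.32
tool_pos: [0.5594, -0.1923, 0.0053]
tool_rot: [2.131, 1.94, -0.375]
contact_force: [-0.5, 2.8, -2.3]
opening: 0.05
grip_force: 1.4
```

```bash
python3 - <<'E'
from h import *
st();look("top");look()
E
```

```text
{'t': 23.325, 'q': [-0.298, 0.213, 1.879, -0.406, 1.013, 0.006], 'tool_pos': [0.559, -0.192, 0.005], 'tool_rot': [2.131, 1.94, -0.375], 'contact_force': [-0.451, 2.841, -2.347], 'opening': 0.05, 'grip_force': 1.384}
top head top 735 [ 0.553 -0.262  0.18 ] normal [0.006 0.008 1.   ] ((0.552257776260376, -0.26279693841934204), (0.08976871520280838, 0.09062088280916214), 84.16043853759766)
top plate 358 [[0.422, 0.566], [-0.405, -0.289], [0.01, 0.045]] ((0.55296790599823, -0.2628949284553528), (0.13474756479263306, 0.12971004843711853), 84.2217788696289)
side plate 293 [[0.414, 0.477], [-0.409, -0.283], [0.01, 0.037]] ((0.5084081888198853, -0.24369105696678162), (0.1681782603263855, 0.08796913176774979), 60.80491256713867)
```

Request:
{"op": "jog_arm", "data": {
  "commands": [-0.14,0,0.05,0,0,0,50,-0.14,0,0.05,0,0,0,50,-0.14,0,0.05,0,0,0,50,0,0,0,0,0,0,50,0,0,0,0,0,0,50]
}}

```text
t: 24.05
tool_pos: [0.557, -0.2189, 0.0056]
tool_rot: [2.13, 1.94, -0.376]
contact_force: [1.4, -0.4, -0.2]
opening: 0.0498
grip_force: 0.0
```

```bash
python3 - <<'E'
from h import *
st();look("top")
E
```

```text
{'t': 24.05, 'q': [-0.343, 0.218, 1.872, -0.406, 0.999, -0.036], 'tool_pos': [0.557, -0.219, 0.006], 'tool_rot': [2.13, 1.94, -0.376], 'contact_force': [1.351, -0.443, -0.172], 'opening': 0.05, 'grip_force': 0.0}
top head top 745 [ 0.55  -0.289  0.18 ] normal [-0.003  0.006  1.   ] ((0.5501087307929993, -0.2901110053062439), (0.0892924815416336, 0.08891595155000687), 84.88738250732422)
top plate 342 [[0.411, 0.558], [-0.434, -0.314], [0.01, 0.044]] ((0.5554962158203125, -0.2897258400917053), (0.1300693154335022, 0.13935492932796478), 84.51582336425781)
```

On target. I'll retract.

Request:
{"op": "jog_arm", "data": {
  "commands": [0.2,0,-0.07,0,0,0,50,0.3,0,-0.11,0,0,0,50,0.3,0,-0.11,0,0,0,50,0,0,-0.6,0,0,0,50,0,0,-0.8,0,0,0,50,0,0,-0.8,0,0,0,50,0,0,-0.8,0,0,0,50,0,0,0,0,0,0,50,0,0,0,0,0,0,50,0,0,0,0,0,0,50]
}}

```text
t: 25.35
tool_pos: [0.5661, -0.1057, 0.1722]
tool_rot: [2.132, 1.943, -0.378]
contact_force: [-0.2, 0.6, -0.2]
opening: 0.0498
grip_force: 0.0
```

```bash
python3 - <<'E'
from h import *
st();look("top");look()
d=eyes.get_image("top");P=pts(d)
for k in("gift","car","doll"):
    for r in nets.silhouettes("top",k)[:1]: print(k,r["bbox"],np.nanmedian(P[r["mask"]],0).round(3))
cv2.imwrite("pics/end.png",cv2.resize(eyes.get_image("side")["image"][...,::-1],(768,576)))
E
```

```text
{'t': 25.35, 'q': [-0.148, -0.005, 1.801, -0.358, 1.343, 0.027], 'tool_pos': [0.566, -0.106, 0.172], 'tool_rot': [2.132, 1.943, -0.378], 'contact_force': [-0.238, 0.614, -0.238], 'opening': 0.05, 'grip_force': 0.0}
top head top 749 [ 0.55  -0.289  0.18 ] normal [0.004 0.013 1.   ] ((0.5489476323127747, -0.2898102104663849), (0.09009769558906555, 0.0910993218421936), 84.9256820678711)
top plate 390 [[0.411, 0.558], [-0.434, -0.315], [0.01, 0.045]] ((0.5401409864425659, -0.2810676097869873), (0.1460549533367157, 0.15243469178676605), 84.69486236572266)
side head top 290 [ 0.539 -0.268  0.18 ] normal [0.01  0.008 1.   ] ((0.5487038493156433, -0.280877947807312), (0.06789689511060715, 0.09167980402708054), 83.5129623413086)
side plate 482 [[0.408, 0.556], [-0.436, -0.315], [0.01, 0.028]] ((0.5478401780128479, -0.29214274883270264), (0.13524256646633148, 0.13428078591823578), 84.46086120605469)
gift [186.1, 192.6, 212.9, 215.6] [0.514 0.269 0.07 ]
car [349.4, 127.1, 378.7, 165.0] [ 0.722 -0.328  0.042]
doll [168.7, 135.4, 191.1, 156.6] [0.727 0.335 0.075]
```

View pics/end.png

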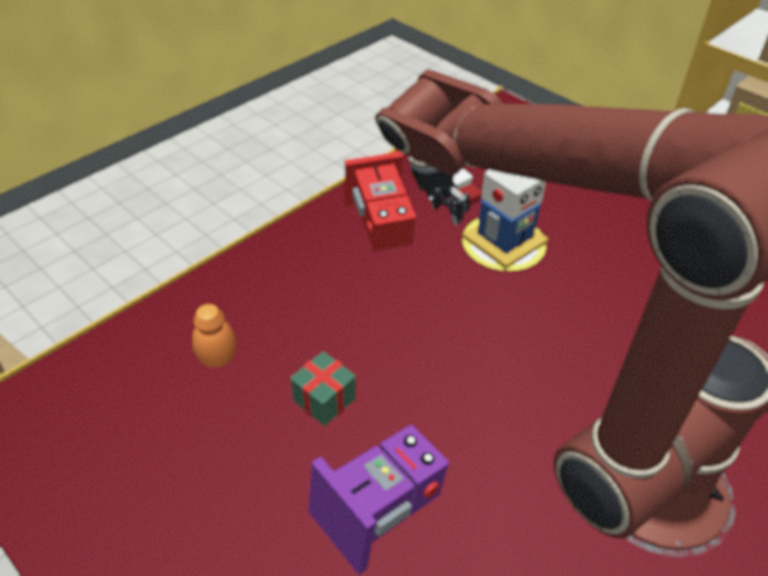

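The toy stands centred on the mark at (508,235), the gripper is clear of it, and the gift box, car and doll haven't moved.

```bash
python3 -c "
from station import job
print(job.finish_job())"
```

```text
the job is handed in; nothing more can be done
None
```

The toy robot is standing upright at the middle of the mark, within about 2 mm by the cameras. The arm is clear of it, the gift box, car and doll haven't moved, and the job was handed in at about 25 s, with no verdict returned.

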